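# Back the sample carousel up by one notch

### The arm

A 7-joint arm with a two-finger parallel gripper is mounted at the origin on the work surface. World frame = base frame: x ahead of the robot, y to its left, z up, the work surface at z = 0. Lengths are in m, angles in rad, forces in N, time in s.
With the tool pointing down it reaches from about 0.35 to 0.9 m from the base axis. Payload 8.1 kg.
Tool frame: the origin (TCP) lies midway between the tips of the shut fingers; the grasp point (between the pads) lies 19 mm behind it; z points along the fingers, x is the direction in which the jaws open and shut, and the axes are right-handed (so a half turn about z gives the same grasp; the last joint's range is limited). The gripper opens to 92 mm and grips with 3 to 60 N. Pads are 19 mm wide; open, the fingers measure 130 mm over their backs; the gripper's body (75 mm by 190 mm) begins 47 mm behind the grasp point.
Start: joints at [1.137, 0.434, 0.025, 1.573, -0.012, 1.134, -0.075], TCP at [0.203, -0.591, 0.188] pointing down, gripper open.
Joint ranges: [-2.62, 2.62], [-0.44, 2.09], [-1.27, 1.32], [0.08, 2.57], [-1.32, 4.46], [0.12, 2], [-2.74, 2.74]. Speed limits (rad/s): [2.22, 2.22, 3.01, 3.01, 3.14, 3.14, 3.14].

### API

Orientations are given as a rotation vector (axis times angle).
In Python, from cell import arm gives the robot as it stands. The module is installed in compiled form; this text tells all that it offers.
- The arm moves only by the tool play_rows, never from a script. Its argument "motion" is a list of rows, each a list of 7 numbers: the gripper's target within -1 to 1 (fully open at 1, half-way at 0, shut at -1), then the shift along the tool's x, y, z in mm, then the turn, a rotation vector about the tool's x, y, z in rad. In form: [[claw, tx, ty, tz, ax, ay, az], ...]. A call has 1 to 10 rows; each row is the pose to reach, as a shift and turn from the pose measured when the call began, along the tool's axes at that moment; what a row does not reach only later rows make up. A row lasts 1/10 s, in which the tool goes at most 50 mm and 8.59 degrees, less where a joint would pass 70% of its speed; a pose out of reach is approached as far as the arm can. A call with a gripper value outside its range is refused whole. The fingers move at their own pace and stop on an object; "force" is the grip in N (left out, the last holds). Time passes only in rows, so rows that repeat a pose let the fingers close. It gives the time, the measured TCP pose, the force and the opening at its end, in the units of the state.
- arm.observe(): the state, without advancing time (a new reading comes with each control period).
- arm.get_image(name): name is "scene" or "top" or "wrist"; returns a dict with "img" (420x560x3 uint8, blue, green, red), "depth" (420x560 float32, m along the optical axis (not along the pixel's ray), 0 where there is no reading), "K" (3x3 intrinsics, pixels), "k1" (the pictures are not rectified: a ray, as slopes to the right and down, at radius r is drawn at 1 + k1 r^2 times it, then the intrinsics apply), "rvec" (rotation vector, rad) and "tvec" (3), from world to camera coordinates, as OpenCV has them. Camera axes: x right, y down, z forward; pixel columns grow to the right and rows downward; lengths in m; the calibration is good to about 2 mm. A picture is of the moment at which its call begins.
- arm.sign_off(): hands the job in, once; it reports no verdict.
Trained networks look in a picture, given as the dict that the camera call returned (one of the last four; its "shot" number tells which), for a name from the list of things; names that differ only in an ending like _2 or _b are one class to them, and where a whole thing is asked for, a point or a joint stands for the part that bears it (a point fixed in the world has none). Each returns a list of dicts, best first, with "score" (0 to 1); they miss things now and then, are a little off and sometimes report something else, mostly with a low value. They report only what shows in the picture. A call takes as long as a camera call.
- arm.look_for(picture, query): "box" ([left, top, width, height] as shares, 0 to 1, of the picture: columns of its width, rows of its height, round what is visible of it).
The state is a dict: "clock": time; "joints": joint angles; "dq": joint speeds; "joint_efforts": joint torques, N m; "position": TCP position; "ee_rot": TCP orientation; "force": force on the tool from outside, world axes, zero at the start; "ft_torque": the same for the moment, N m; "width": opening from 0.0 (shut) to 1.0 (fully open).
Only numpy, scipy, OpenCV 4.12 (cv2) and the standard library are available. Lean on these libraries where they do the work, as an engineer would, in place of code of your own. Each camera call takes 0.05 s, during which the arm holds its last target. There are 200 camera calls.

### The job

The sample carousel has been indexed one position too far. With a fingertip push the thumb lever of its pawl so that the pawl lifts out of the teeth and stays tipped back on its stop, then push one of the upright posts gently to turn the wheel backward (clockwise seen from above) by exactly one notch, and finally tip the pawl forward again so that it drops fully into the gap between the teeth there. Only push, gently: grip and lift nothing, and leave the loose things around the carousel where they are.

Things in the scene. Friction and masses are not known exactly. Their poses are not given: they have to be found in the camera images.
- indexer: Fixed dark steel base plate of the carousel, 12 mm thick. Origin on the table surface (z = 0), exactly under the wheel's vertical axis; z up. In this frame the plate spans x -125 to +100, y -105 to +100 mm. Base, wheel and pawl may take up to 30 N of finger force in all (a slow push takes 1 to 4 N); more counts as gripping or forcing.
- wheel_top (a point): Centre of the top face of the flat black plastic wheel, 32 mm above the table; the wheel is 172 mm in diameter. 12 saw teeth (30 degree pitch) 12 mm high stand on its rim between radius 68 and 86 mm; four upright steel posts stand at radius 48 mm, 90 degrees apart. Low white squares between the posts are flat chip carriers.
- wheel (a joint): Wheel angle, rad; positive = counter-clockwise from above = forward. Starts within 0.04 of 0. One notch back is -0.524 (30 degrees). With the pawl down it cannot turn back beyond about 0.08 of play; with the pawl up it turns with slight friction (about 2 N at a post) and stays where left. The pawl's nose fits the gap if the wheel is within about 0.06 of the notch angle.
- pawl_pivot (a point): Pivot of the pawl, fixed, 42 mm above the table at (-64, -80) mm in the base frame; axes parallel to the base's. The pawl turns in the upright plane y = -80 mm, between two cheeks (outer faces 26 mm apart, 14 mm along x, tops 50 mm above the table). It is an L of 120 g: an arm toward +x with the nose, and an upright thumb lever over the pivot.
- pawl (a joint): Pawl angle, rad. 0 = down, nose in a gap (on a tooth top: about 0.18); 1.4 = tipped back to its limit. Pushing the lever toward -x of the base raises the nose. It balances at about 0.7: above that it falls back to 1.4 by its own weight and stays; below, it falls to 0. To lower it, push the upright arm toward +x past the balance.
- thumb_pad (a point): Centre of the pad topping the thumb lever: 10 mm thick, 22 mm wide, 14 mm high, 57 mm from the pivot, 99 mm above the table with the pawl down. The flat lever below it is 8 mm thick along x, 14 mm wide, straight down to the pivot. With the pawl tipped back (1.4) the lever lies along -x, its upper side less than 20 mm above the pivot.
- pawl_nose (a point): Middle of the nose's lower end; 33 mm above the table when down. Nose: 10 mm along x, 14 mm wide, 23 mm high. Pawl down: arm 10 mm wide, its top 14 mm above the pivot, runs from pivot to nose (nose centre 64 mm from the pivot). Tipped back (1.4) the arm stands nearly upright over the pivot, up to 66 mm above it, its back face 3 to 14 mm on the -x side of the pivot.
- gap_point (a point): Point on the wheel's top face under the pawl's nose, where the nose drops between two teeth; fixed at (0, -80) mm in the base frame, 32 mm above the table.
- stop_block (a point): Centre of the top of the small fixed stop block behind the pivot (12 x 18 mm), 38 mm above the table, 42 mm from the pivot toward -x of the base.
- post_a (a point): Centre of the top of one upright post (12 mm diameter, 60 mm tall above the wheel, top 92 mm above the table); at +45 degrees in the base frame when the wheel reads 0; moves with the wheel.
- post_b (a point): Same, for the post at +135 degrees.
- post_c (a point): Same, for the post at -135 degrees.
- post_d (a point): Same, for the post at -45 degrees.
- lens_tube: Loose bystander: black lens tube standing on the table, 35 mm diameter, 45 mm high. Origin under its centre. Leave it alone.
- tape_roll: Loose bystander: roll of amber tape lying flat, 80 mm diameter, 19 mm high. Origin under its centre. Leave it alone.
- sample_box: Loose bystander: white plastic sample box, 60 x 45 x 20 mm. Origin under its centre. Leave it alone.
- post_stub: Loose bystander: steel optical post with a foot, 31 mm foot diameter, 55 mm high. Origin under its centre. Leave it alone.

How it is judged:
On the way, in this order (a step that is already met when the one before it is completed fails the run):
1. the pawl is lifted out of the teeth and stays tipped back, with the wheel still in its old notch (value of joint pawl above 1.2 rad and value of joint wheel between -0.2 and 0.2 rad), for 0.2 s.
2. with the pawl up, the wheel is turned backward one notch (value of joint pawl above 0.9 rad and value of joint wheel between -0.66 and -0.39 rad), for 0.2 s.
At the end, for the whole second after the job is handed in: The wheel is at rest one notch behind its start (joint wheel -0.524, within 0.12 rad) and the pawl is down in the gap between the teeth (joint pawl below 0.06 rad) (value of joint pawl below 0.06 rad and value of joint wheel between -0.65 and -0.4 rad and velocity of joint wheel between -0.05 and 0.05 rad/s and velocity of joint pawl between -0.1 and 0.1 rad/s); the robot touches nothing.
It fails at once if the carousel (base, wheel or pawl) is gripped or forced: more than 30 N between the fingers and it (contact force between the fingers and indexer above 30 N).
It fails at once if the lens tube is moved by more than 15 mm (distance of lens_tube from where it was at the start of the episode above 0.015 m).
It fails at once if the tape roll is moved by more than 15 mm (distance of tape_roll from where it was at the start of the episode above 0.015 m).
It fails at once if the sample box is moved by more than 15 mm (distance of sample_box from where it was at the start of the episode above 0.015 m).
It fails at once if the post stub is moved by more than 15 mm (distance of post_stub from where it was at the start of the episode above 0.015 m).
It also fails if it takes over 58 s, if anything falls off the work surface, if the arm or the gripper's body presses on something with over 40 N, if the wrist force passes 120 N, or if a joint passes its speed limit or range.

## Working session

There is one attempt and no reset: what is moved stays moved. The work goes in short steps, Python scripts to look and compute and a tool call to move; the robot and the scene stay as the last step left them, time stands still between calls to the robot, and variables do not carry over. Pictures are saved under pics/ and viewed, on a budget of 10 in all, crops included, one or two more only if the job needs it, and the job is handed in when it is done.

Besides the shell and the picture viewer there is one more tool, called after ">>>" by a JSON object that holds its "api" and its "payload", one argument or row to a line. play_rows: Moves the arm, as the interface text tells. Its arguments: {"type":"object","properties":{"motion":{"type":"array"},"force":{"type":"number"}},"required":["motion"]}

```bash
mkdir -p pics
cat > h.py <<'E'
import numpy as np, cv2
from scipy.spatial.transform import Rotation as R
from cell import arm
def cloud(p):
    d=p["depth"].astype(float);K=np.array(p["K"]);h,w=d.shape
    u,v=np.meshgrid(np.arange(w),np.arange(h))
    uv=np.stack([u,v],-1).reshape(-1,1,2).astype(float)
    n=cv2.undistortPoints(uv,K,np.array([p["k1"],0,0,0,0.])).reshape(h,w,2)
    c=np.dstack([n*d[...,None],d])
    Rm=R.from_rotvec(np.ravel(p["rvec"])).as_matrix()
    X=(c-np.ravel(p["tvec"]))@Rm
    X[d==0]=np.nan
    return X
def proj(p,P):
    q,_=cv2.projectPoints(np.array(P,float).reshape(-1,1,3),np.array(p["rvec"],float),np.array(p["tvec"],float),np.array(p["K"],float),np.array([p["k1"],0,0,0,0.]))
    return q.reshape(-1,2)
E
python3 - <<'E'
from h import *
s=arm.observe();print(s)
ims=[]
for n in("top","scene"):
    p=arm.get_image(n);ims.append(p["img"]);np.savez(n+".npz",X=cloud(p),**{k:p[k] for k in("img","depth","K","k1","rvec","tvec")})
    cv2.imwrite(f"pics/{n}1.png",p["img"])
    for q in("indexer","wheel_top","pawl_pivot","thumb_pad","post_a","stop_block","pawl_nose","lens_tube","tape_roll","sample_box","post_stub"):
        try:
            r=arm.look_for(p,q)
            print(n,q,[(np.round(np.array(x["box"])*[560,420,560,420]).astype(int).tolist(),round(x["score"],2)) for x in r[:4]])
        except Exception as e: print(q,e)
E
```

```text
{'clock': 0.0, 'joints': array([ 1.13740754,  0.43520653,  0.02499942,  1.5741168 , -0.01160822,
        1.13399431, -0.07509748]), 'dq': array([-2.00972541e-04,  9.82417730e-04,  8.95597072e-06, -1.19346386e-03,
       -1.37116600e-03,  6.45510059e-04, -1.63746976e-03]), 'joint_efforts': array([ 6.25297998e-04, -6.67848229e+01,  9.85170119e-01, -3.14456069e+01,
       -6.04493427e-02,  4.28140350e-02,  1.51258837e-04]), 'position': array([ 0.2027321 , -0.5905918 ,  0.18764793]), 'ee_rot': array([-2.55613375e+00,  1.82504471e+00,  2.14417073e-03]), 'force': array([ 0.07151684,  0.24379176, -0.62470073]), 'ft_torque': array([-0.00749441, -0.05047715,  0.00467982]), 'width': 0.9993068980829501}
top indexer []
top wheel_top [([243, 177, 106, 113], 0.55)]
top pawl_pivot [([247, 178, 107, 112], 0.62)]
top thumb_pad [([333, 220, 17, 41], 0.71), ([252, 184, 89, 87], 0.2), ([245, 180, 103, 110], 0.15)]
top post_a [([250, 183, 92, 88], 0.78)]
top stop_block [([247, 181, 103, 112], 0.91), ([307, 127, 28, 33], 0.17)]
top pawl_nose [([245, 178, 102, 115], 0.67), ([337, 223, 10, 39], 0.65)]
top lens_tube [([211, 227, 23, 22], 0.82)]
top tape_roll [([360, 178, 39, 45], 0.89)]
top sample_box [([306, 125, 30, 35], 0.82), ([335, 219, 11, 42], 0.63)]
top post_stub [([250, 147, 15, 17], 0.48), ([253, 188, 86, 85], 0.37)]
scene indexer [([230, 158, 154, 135], 0.83)]
scene wheel_top [([230, 157, 155, 135], 0.59)]
scene pawl_pivot [([231, 159, 156, 133], 0.8), ([257, 184, 94, 77], 0.56)]
scene thumb_pad [([271, 160, 33, 39], 0.63)]
scene post_a [([256, 183, 93, 80], 0.93)]
scene stop_block [([230, 159, 156, 133], 0.93)]
scene pawl_nose [([271, 159, 32, 44], 0.64)]
scene lens_tube [([359, 255, 21, 28], 0.82)]
scene tape_roll [([209, 179, 41, 34], 0.85), ([230, 156, 153, 136], 0.24)]
scene sample_box [([195, 243, 35, 37], 0.7), ([256, 184, 93, 78], 0.58), ([211, 180, 41, 33], 0.58)]
scene post_stub [([259, 281, 18, 29], 0.71)]
```

Run:
```python
from h import *
a=cv2.imread("pics/top1.png")[110:310,200:420];b=cv2.imread("pics/scene1.png")[140:320,180:400]
cv2.imwrite("pics/c1.png",np.hstack([cv2.resize(a,(400,364),interpolation=2),cv2.resize(b,(400,327),interpolation=2,).__class__(cv2.copyMakeBorder(cv2.resize(b,(400,327)),0,37,0,0,0)) if 0 else cv2.copyMakeBorder(cv2.resize(b,(400,327),interpolation=2),0,37,0,0,0)]))
z=np.load("top.npz");X=z["X"]
# upper features
m=(X[...,2]>.04)&(X[...,2]<.13)
n,l,st,c=cv2.connectedComponentsWithStats(m.astype(np.uint8))
for i in range(1,n):
    if st[i,4]>3: print(st[i],X[l==i].mean(0).round(3),X[l==i].max(0).round(3),X[l==i].min(0).round(3))
for nm,box in dict(lens=[211,227,23,22],tape=[360,178,39,45],box=[306,125,30,35],stub=[250,147,15,17]).items():
    x,y,w,h=box;s=X[y:y+h,x:x+w].reshape(-1,3);s=s[s[:,2]>.012];print(nm,s.mean(0).round(3),s.min(0).round(3),s.max(0).round(3))
```

```text
[  1 111   6   6  16] [0.816 0.671 0.041] [0.821 0.676 0.042] [0.81  0.664 0.04 ]
[  1 118   6   4  11] [0.803 0.669 0.041] [0.806 0.675 0.042] [0.799 0.662 0.04 ]
[   0  123   47   57 1318] [0.726 0.615 0.072] [0.778 0.659 0.108] [0.672 0.563 0.04 ]
[255 149   6   8  40] [0.728 0.119 0.052] [0.735 0.124 0.059] [0.723 0.114 0.041]
[302 185   8  10  43] [0.655 0.021 0.043] [0.664 0.029 0.048] [0.646 0.015 0.04 ]
[283 186   6   9  43] [0.653 0.062 0.043] [0.662 0.067 0.047] [0.645 0.057 0.04 ]
[264 196   9   9  42] [0.633 0.097 0.043] [0.641 0.105 0.046] [0.625 0.089 0.04 ]
[320 196   9   8  46] [ 0.636 -0.014  0.043] [ 0.642 -0.007  0.046] [ 0.628 -0.023  0.04 ]
[310 203   6  10  49] [0.613 0.009 0.081] [0.621 0.014 0.094] [0.609 0.004 0.04 ]
[274 206   7   9  51] [0.608 0.076 0.082] [0.614 0.082 0.094] [0.604 0.071 0.046]
[254 214   9   8  47] [0.597 0.116 0.043] [0.605 0.124 0.047] [0.591 0.108 0.04 ]
[330 214  10   6  39] [ 0.6   -0.036  0.043] [ 0.607 -0.026  0.047] [ 0.596 -0.044  0.04 ]
[290 221  14  14 128] [0.578 0.04  0.042] [0.592 0.052 0.045] [0.566 0.027 0.04 ]
[330 221  1
[... 321 characters left out ...]
 0.04 ]
[276 241   7   7  34] [0.542 0.071 0.085] [0.548 0.077 0.094] [0.538 0.066 0.04 ]
[264 251  10   8  46] [0.524 0.095 0.043] [0.531 0.103 0.047] [0.518 0.085 0.04 ]
[321 251   9   9  41] [ 0.526 -0.017  0.043] [ 0.533 -0.009  0.047] [ 0.517 -0.025  0.04 ]
[282 260   9  10  47] [0.505 0.059 0.043] [0.514 0.067 0.047] [0.497 0.051 0.04 ]
[305 261   6   9  39] [0.505 0.018 0.043] [0.513 0.022 0.048] [0.497 0.012 0.04 ]
lens [0.558 0.192 0.044] [0.542 0.176 0.013] [0.576 0.209 0.048]
tape [ 0.636 -0.13   0.018] [ 0.598 -0.167  0.012] [ 0.675 -0.093  0.023]
box [ 0.761 -0.011  0.019] [ 0.73  -0.034  0.013] [0.793 0.014 0.024]
stub [0.727 0.119 0.044] [0.723 0.114 0.015] [0.735 0.126 0.059]
```

View pics/c1.png

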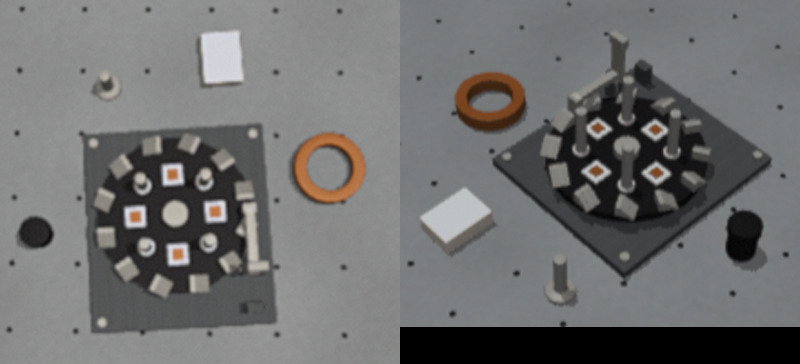

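The left (top) view shows base x along world +x, with the pawl on the −y side at crop (255,240). The tape roll is close by at (330,168). The right (scene) view confirms the lever is upright. Next I'll fit the base frame.

Run:
```python
from h import *
z=np.load("top.npz");X=z["X"];img=z["img"]
P=[]
for x,y,w,h in[(310,203,6,10),(274,206,7,9),(276,241,7,7),(312,238,7,8)]:
    s=X[y:y+h,x:x+w].reshape(-1,3);s=s[s[:,2]>.088];P.append((s.max(0)+s.min(0))/2);print(P[-1].round(4),len(s))
P=np.array(P);c=P.mean(0);print("centre",c, np.linalg.norm((P-c)[:,:2],axis=1))
print("angles",np.degrees(np.arctan2(P[:,1]-c[1],P[:,0]-c[0])).round(1))
# hub
s=X[221:235,290:304].reshape(-1,3);s=s[s[:,2]>.04];print("hub",(s.max(0)+s.min(0))/2)
# plate rectangle
m=(X[...,2]>.008)&(X[...,2]<.06)&(np.hypot(X[...,0]-.57,X[...,1]-.04)<.19)
n,l,st,_=cv2.connectedComponentsWithStats(m.astype(np.uint8));i=1+st[1:,4].argmax()
m=(l==i)&(X[...,2]<.02)
q=X[m][:,:2].astype(np.float32);r=cv2.minAreaRect(q);print(r,cv2.boxPoints(r).round(4))
# pawl
s=X[218:265,326:352].reshape(-1,3);s=s[(s[:,2]>.049)];
print("pawl arm",);a=s[(s[:,2]<.062)];print(cv2.minAreaRect(a[:,:2].astype(np.float32)),cv2.boxPoints(cv2.minAreaRect(a[:,:2].astype(np.float32))).round(3))
t=s[s[:,2]>.095];print("pad",len(t),t.min(0),t.max(0))
```

```text
[0.6157 0.0096 0.0913] 29
[0.6092 0.0764 0.0913] 32
[0.5433 0.0716 0.0916] 27
[0.5499 0.0036 0.0914] 32
centre [0.57950057 0.04031957 0.09139855] [0.04745524 0.04672548 0.047839   0.04715469]
angles [ -40.3   50.6  139.2 -128.9]
hub [0.57869969 0.03956478 0.04240641]
((0.567658007144928, 0.03673037141561508), (0.2235417366027832, 0.20552009344100952), 4.058143138885498) [[ 0.4489  0.1313]
 [ 0.4634 -0.0737]
 [ 0.6864 -0.0579]
 [ 0.6719  0.1471]]
pawl arm
((0.5532649159431458, -0.04068871960043907), (0.07428323477506638, 0.025278659537434578), 5.926382541656494) [[ 0.515 -0.032]
 [ 0.518 -0.057]
 [ 0.592 -0.049]
 [ 0.589 -0.024]]
pad 70 [ 0.51739092 -0.05528592  0.09661277] [ 0.52677982 -0.03321923  0.10832124]
```

```bash
cat >> h.py <<'E'
O=np.array([.5795,.0402,0]);YAW=np.radians(4.06)
B=R.from_euler('z',YAW).as_matrix()
def go(bx,by,z):   # base-frame mm target -> tool shift mm now, and turn to tool x=-base y, y=-base x
    s=arm.observe();Rt=R.from_rotvec(s["ee_rot"])
    w=O+B@np.array([bx,by,z])/1e3
    des=R.from_matrix(B@np.array([[0,-1,0],[-1,0,0],[0,0,-1.]]))
    return "shift",(Rt.inv().apply(w-s["position"])*1e3).round(1).tolist(),"turn",(Rt.inv()*des).as_rotvec().round(3).tolist()
def where():
    s=arm.observe();return "t",s["clock"],"base",((s["position"]-O)@B*1e3).round(1),"F",s["force"].round(1),"w",round(s["width"],3)
E
python3 -c "
from h import *
print(where(),go(-36,-80,200),go(-36,-80,88))"
```

```text
('t', 1.2, 'base', array([-420.3, -603.1,  188.4]), 'F', array([-0.1, -0.5,  0. ]), 'w', 0.997) ('shift', [-406.8, -505.8, -11.6], 'turn', [0.0, -0.0, 0.26]) ('shift', [-406.8, -505.8, 100.4], 'turn', [0.0, -0.0, 0.26])
```

>>> {"api": "play_rows", "payload": {
  "motion": [
    [-1,-30,-37,-12,0,0,0.1],
    [-1,-60,-75,-12,0,0,0.2],
    [-1,-95,-118,-12,0,0,0.26],
    [-1,-130,-162,-12,0,0,0.26],
    [-1,-165,-205,-12,0,0,0.26],
    [-1,-200,-249,-12,0,0,0.26],
    [-1,-235,-292,-12,0,0,0.26],
    [-1,-270,-336,-12,0,0,0.26],
    [-1,-305,-379,-12,0,0,0.26],
    [-1,-340,-423,-12,0,0,0.26]
  ]
}}

```text
clock: 2.2
position: [0.4685, -0.1699, 0.2008]
ee_rot: [-2.298, 2.142, -0.001]
force: [1.0, -0.3, -0.8]
width: 0.178
```

```bash
python3 -c "
from h import *
print(where(),arm.observe()['joints'].round(2),go(-36,-80,150),go(-36,-80,88))"
```

```text
('t', 2.2, 'base', array([-125.6, -201.7,  200.8]), 'F', array([ 1. , -0.3, -0.8]), 'w', 0.178) [ 0.39  0.23 -0.18  1.85  0.05  1.07 -1.31] ('shift', [-121.8, -89.5, 50.8], 'turn', [-0.001, -0.0, -0.0]) ('shift', [-121.8, -89.5, 112.8], 'turn', [-0.001, -0.0, -0.0])
```

>>> {"api": "play_rows", "payload": {
  "motion": [
    [-1,-30,-23,10,0,0,0],
    [-1,-61,-46,20,0,0,0],
    [-1,-92,-70,30,0,0,0],
    [-1,-122,-89,40,0,0,0],
    [-1,-122,-89,50,0,0,0],
    [-1,-122,-89,50,0,0,0]
  ]
}}

```text
clock: 2.8
position: [0.5479, -0.0413, 0.1494]
ee_rot: [2.299, -2.138, -0.002]
force: [-0.3, -1.0, -0.5]
width: 0.006
```

Run:
```python
from h import *
print(where(),go(-36,-80,88))
p=arm.get_image("scene");q=arm.get_image("wrist")
cv2.imwrite("pics/c2.png",np.hstack([cv2.resize(p["img"][60:300,200:400],(400,480)),cv2.resize(q["img"],(400,300)).__class__((0,)) if 0 else cv2.copyMakeBorder(cv2.resize(q["img"],(400,300)),0,180,0,0,0)]))
```

```text
('t', 2.8, 'base', array([-37.3, -79. , 149.4]), 'F', array([-0.3, -1. , -0.5]), 'w', 0.006) ('shift', [1.0, -1.4, 61.4], 'turn', [0.002, -0.0, 0.002])
```

View pics/c2.png

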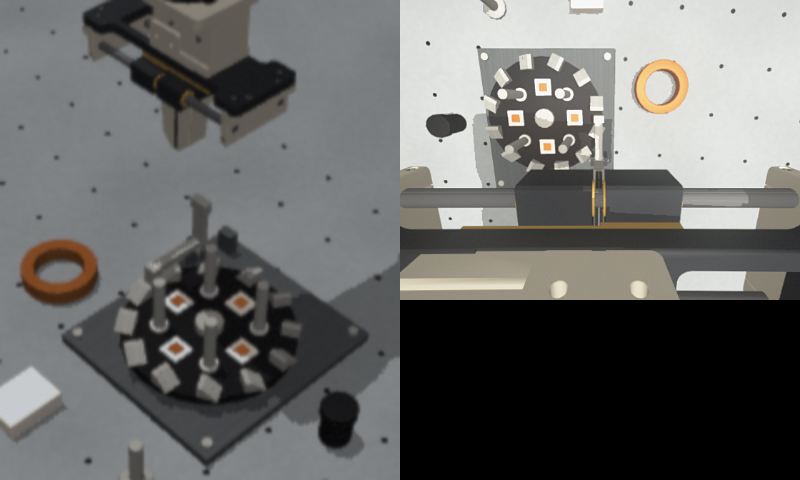

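The left (scene) view shows the shut fingertip above the pawl, with its tip at (180,145) and the pad at (200,205). The right (wrist) view shows the finger lined up with the pawl at (598,180). I'll go down and then push.

>>> {"api": "play_rows", "payload": {
  "motion": [
    [-1,1,-1,20,0,0,0],
    [-1,1,-1,40,0,0,0],
    [-1,1,-1,60,0,0,0],
    [-1,1,-1,61,0,0,0],
    [-1,1,5,61,0,0,0],
    [-1,1,9,61,0,0,0],
    [-1,1,12,61,0,0,0],
    [-1,1,15,61,0,0,0],
    [-1,1,18,61,0,0,0]
  ]
}}

```text
clock: 3.8
position: [0.5304, -0.0455, 0.0904]
ee_rot: [2.297, -2.143, 0.002]
force: [0.5, -0.4, 0.3]
width: 0.003
```

```bash
python3 -c "
from h import *
print(where(),go(-109,-80,86))"
```

```text
('t', 3.8, 'base', array([-55.1, -82. ,  90.4]), 'F', array([ 0.5, -0.4,  0.3]), 'w', 0.003) ('shift', [-2.0, 53.9, 4.3], 'turn', [-0.001, -0.001, -0.002])
```

>>> {"api": "play_rows", "payload": {
  "motion": [
    [-1,-2,5,1,0,0,0],
    [-1,-2,10,2,0,0,0],
    [-1,-2,15,3,0,0,0],
    [-1,-2,20,4,0,0,0],
    [-1,-2,25,4,0,0,0],
    [-1,-2,30,4,0,0,0],
    [-1,-2,35,4,0,0,0],
    [-1,-2,40,4,0,0,0],
    [-1,-2,45,4,0,0,0],
    [-1,-2,50,4,0,0,0]
  ]
}}

```text
clock: 4.8
position: [0.4799, -0.047, 0.0863]
ee_rot: [2.297, -2.143, 0.002]
force: [-0.1, -0.5, 0.5]
width: 0.002
```

Run:
```python
from h import *
print(where(),go(-109,-80,170))
p=arm.get_image("scene")
cv2.imwrite("pics/c3.png",cv2.resize(p["img"][80:300,200:400],(600,600*220//200))[:600])
```

```text
('t', 4.8, 'base', array([-105.5,  -80. ,   86.3]), 'F', array([-0.1, -0.5,  0.5]), 'w', 0.002) ('shift', [0.1, 3.4, -83.7], 'turn', [-0.001, -0.001, -0.002])
```

View pics/c3.png

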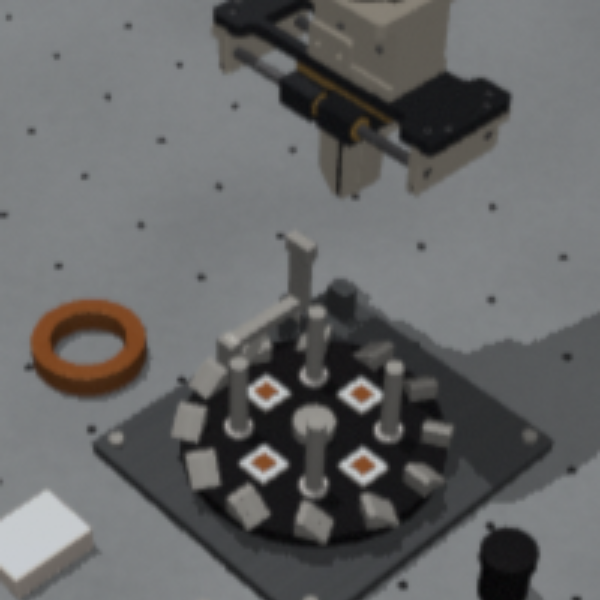

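Run:
```python
from h import *
p=arm.get_image("scene");s=arm.observe()
print(proj(p,s["position"]),s["position"])
print(proj(p,O+B@[-.064,-.08,.106]))
X=cloud(p)
print("tip depth pts",X[134:146,308:320:3].reshape(-1,3)[::4].round(3))
q=arm.get_image("top");Y=cloud(q);m=(Y[...,2]>.1)&(abs(Y[...,0]-.48)<.12)&(abs(Y[...,1]+.047)<.12)
print(Y[m].min(0),Y[m].max(0)); print(proj(q,s["position"]))
```

```text
[[315.28391429 157.56293957]] [ 0.47955489 -0.04710436  0.08631766]
[[300.72261845 159.25762802]]
tip depth pts [[ 0.492 -0.059  0.145]
 [ 0.493 -0.057  0.144]
 [ 0.491 -0.06   0.139]
 [ 0.491 -0.06   0.136]
 [ 0.494 -0.056  0.138]
 [ 0.492 -0.059  0.133]
 [ 0.381 -0.179 -0.   ]
 [ 0.384 -0.176  0.   ]
 [ 0.385 -0.175 -0.001]
 [ 0.389 -0.17   0.001]
 [ 0.391 -0.167  0.   ]
 [ 0.393 -0.165 -0.   ]]
[ 0.37796002 -0.10066536  0.20041807] [0.53447127 0.04962634 0.64511314]
[[342.6348218  278.97443052]]
```

Run:
```python
from h import *
p=arm.get_image("scene");s=arm.observe();X=cloud(p)
m=(X[...,2]>.03)&(np.hypot(X[...,0]-s["position"][0],X[...,1]-s["position"][1])<.04)&(X[...,2]<.19)
F=X[m]
for lo in np.arange(.09,.19,.01):
    f=F[(F[:,2]>=lo)&(F[:,2]<lo+.01)]
    if len(f): b=((f-O)@B*1e3);print(round(lo,3),len(f),b.min(0).round(),b.max(0).round())
vv,uu=np.where(m);print(uu.min(),uu.max(),vv.max())
w=arm.get_image("wrist");cv2.imwrite("pics/w4.png",w["img"]);print(proj(w,s["position"]))
```

```text
0.09 2 [-67. -71.  93.] [-67. -70.  98.]
0.1 5 [-67. -87. 100.] [-66. -71. 106.]
0.12 11 [-96. -88. 123.] [-92. -74. 130.]
0.13 52 [-115.  -94.  130.] [-90. -62. 140.]
0.14 81 [-114.  -99.  140.] [-91. -60. 150.]
0.15 81 [-115.  -99.  150.] [-91. -60. 160.]
0.16 82 [-113.  -99.  160.] [-91. -59. 170.]
0.17 22 [-101.  -76.  170.] [-91. -59. 180.]
0.18 9 [-112.  -51.  186.] [-99. -49. 189.]
299 332 182
[[277.76345537 234.39995047]]
```

View pics/w4.png

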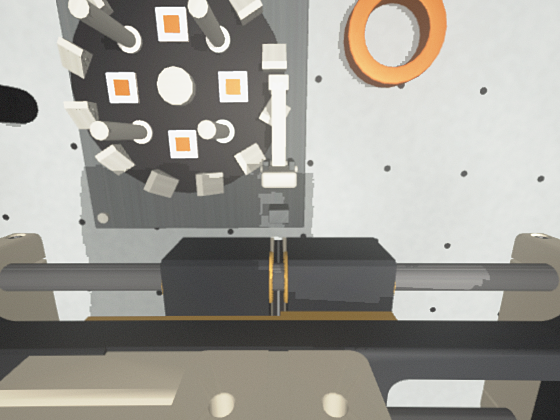

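Run:
```python
from h import *
z=np.load("scene.npz");p={k:z[k] for k in("K","k1","rvec","tvec")};p["k1"]=float(p["k1"])
for pos,seen in(([.4799,-.047,.0863],(313,144)),([.5479,-.0413,.1494],(289.5,133.5))):
    pos=np.array(pos);c=pos+B@[.0115,.0,0]  # front lower edge centre
    for dz in(.03,.035,.04,.045,.05): print(seen,dz,proj(p,c+[0,0,dz]).round(1))
```

```text
(313, 144) 0.03 [[311.8 148.6]]
(313, 144) 0.035 [[311.9 146.6]]
(313, 144) 0.04 [[312.1 144.6]]
(313, 144) 0.045 [[312.2 142.6]]
(313, 144) 0.05 [[312.3 140.6]]
(289.5, 133.5) 0.03 [[287.3 138.1]]
(289.5, 133.5) 0.035 [[287.3 135.9]]
(289.5, 133.5) 0.04 [[287.4 133.7]]
(289.5, 133.5) 0.045 [[287.4 131.5]]
(289.5, 133.5) 0.05 [[287.4 129.3]]
```

The left and centre of the view show the pawl still down, with its pad at (278,175), and the finger past it. The depth cloud puts the real fingertip about 37 mm above the reported TCP, and two poses agree on that. I'll retry with a z correction of −37 mm.

>>> {"api": "play_rows", "payload": {
  "motion": [
    [-1,0,0,-20,0,0,0],
    [-1,0,-25,-20,0,0,0],
    [-1,0,-50,-20,0,0,0],
    [-1,0,-70,-20,0,0,0],
    [-1,0,-70,-5,0,0,0],
    [-1,0,-70,10,0,0,0],
    [-1,0,-70,22,0,0,0],
    [-1,0,-70,33,0,0,0],
    [-1,0,-70,34,0,0,0]
  ]
}}

```text
clock: 5.95
position: [0.5495, -0.0422, 0.0511]
ee_rot: [2.296, -2.142, 0.0]
force: [0.1, 0.4, 0.1]
width: 0.004
```

```bash
cat >> h.py <<'E'
def tip():
    p=arm.get_image("scene");s=arm.observe();X=cloud(p);b=((X-O)@B)*1e3;t=(s["position"]-O)@B*1e3
    m=(abs(b[...,0]-t[0])<16)&(abs(b[...,1]-t[1])<24)&(b[...,2]>t[2]+25)&(b[...,2]<t[2]+90)
    f=b[m];return "tip cloud",f.min(0).round(),f.max(0).round(),len(f)
E
python3 -c "
from h import *
print(where(),tip())"
```

```text
('t', 5.95, 'base', array([-35.7, -80.1,  51.1]), 'F', array([0.1, 0.4, 0.1]), 'w', 0.004) ('tip cloud', array([-47., -97.,  90.]), array([-21., -60., 140.]), 267)
```

>>> {"api": "play_rows", "payload": {
  "motion": [
    [-1,0,6,0,0,0,0],
    [-1,0,11,0,0,0,0],
    [-1,0,15,1,0,0,0],
    [-1,0,20,2,0,0,0],
    [-1,0,25,3,0,0,0],
    [-1,0,30,4,0,0,0],
    [-1,0,35,5,0,0,0],
    [-1,0,40,6,0,0,0],
    [-1,0,45,7,0,0,0],
    [-1,0,50,7,0,0,0]
  ]
}}

```text
clock: 7.0
position: [0.4994, -0.0457, 0.0446]
ee_rot: [2.296, -2.142, 0.001]
force: [-0.1, -1.1, -0.4]
width: 0.005
```

```bash
python3 -c "
from h import *
print(where(),tip())"
```

```text
('t', 7.0, 'base', array([-86. , -80. ,  44.6]), 'F', array([-0.1, -1.1, -0.4]), 'w', 0.005) ('tip cloud', array([-102.,  -97.,   70.]), array([-71., -59., 133.]), 314)
```

>>> {"api": "play_rows", "payload": {
  "motion": [
    [-1,0,5,0,0,0,0],
    [-1,0,10,0,0,0,0],
    [-1,0,15,0,0,0,0],
    [-1,0,20,0,0,0,0],
    [-1,0,23,0,0,0,0],
    [-1,0,23,0,0,0,0],
    [-1,0,23,0,0,0,0]
  ]
}}

```text
clock: 7.75
position: [0.4757, -0.0474, 0.0447]
ee_rot: [2.296, -2.142, 0.0]
force: [-0.4, 0.5, -0.7]
width: 0.004
```

Run:
```python
from h import *
print(where(),tip())
p=arm.get_image("scene")
cv2.imwrite("pics/c5.png",cv2.resize(p["img"][100:300,200:400],(600,600)))
```

```text
('t', 7.75, 'base', array([-109.7,  -80. ,   44.7]), 'F', array([-0.4,  0.5, -0.7]), 'w', 0.004) ('tip cloud', array([-119.,  -99.,   84.]), array([-95., -59., 134.]), 284)
```

View pics/c5.png

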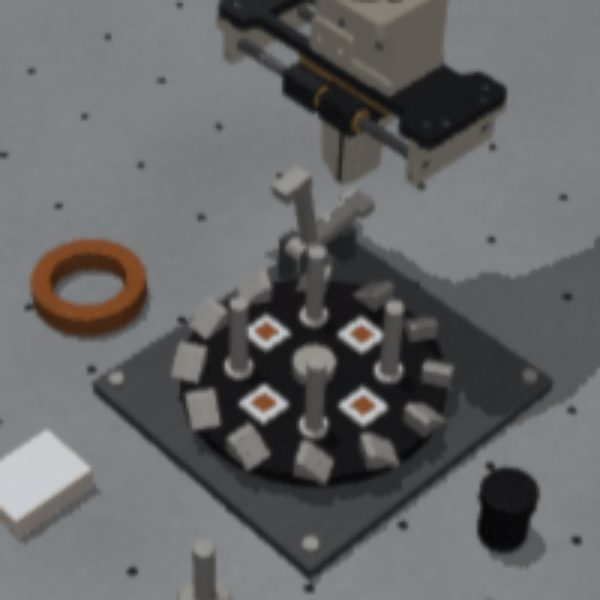

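The pawl is tipped back: the arm is upright at (295,200) and the lever lies toward (360,205). Next, post_a.

>>> {"api": "play_rows", "payload": {
  "motion": [
    [-1,0,0,-40,0,0,0],
    [-1,0,0,-75,0,0,0],
    [-1,-30,-30,-75,0,0,0],
    [-1,-60,-60,-75,0,0,0],
    [-1,-90,-90,-75,0,0,0],
    [-1,-120,-120,-75,0,0,0],
    [-1,-153,-150,-75,0,0,0],
    [-1,-153,-150,-40,0,0,0],
    [-1,-153,-150,-10,0,0,0],
    [-1,-153,-150,14,0,0,0]
  ]
}}

```text
clock: 8.85
position: [0.6144, 0.1159, 0.0282]
ee_rot: [2.295, -2.14, -0.001]
force: [-0.1, 0.4, 0.2]
width: 0.008
```

```bash
python3 -c "
from h import *
print(where(),tip(),go(40,60,31),go(40,38,31))"
```

```text
('t', 8.85, 'base', array([40.1, 73. , 28.2]), 'F', array([-0.1,  0.4,  0.2]), 'w', 0.008) ('tip cloud', array([31., 56., 66.]), array([ 54.,  93., 114.]), 210) ('shift', [12.3, -2.2, -6.4], 'turn', [0.008, -0.002, -0.001]) ('shift', [34.3, -2.3, -6.3], 'turn', [0.008, -0.002, -0.001])
```

>>> {"api": "play_rows", "payload": {
  "motion": [
    [-1,6,0,0,0,0,0],
    [-1,11,0,0,0,0,0],
    [-1,14,0,0,0,0,0],
    [-1,17,0,0,0,0,0],
    [-1,20,0,0,0,0,0],
    [-1,23,0,0,0,0,0],
    [-1,26,0,0,0,0,0],
    [-1,29,0,0,0,0,0],
    [-1,31,0,0,0,0,0],
    [-1,31,0,0,0,0,0]
  ]
}}

```text
clock: 9.9
position: [0.6157, 0.0847, 0.0262]
ee_rot: [2.295, -2.14, -0.003]
force: [1.6, 3.4, 1.0]
width: 0.005
```

```bash
cat >> h.py <<'E'
def wheel(name="scene"):
    p=arm.get_image(name);b=((cloud(p)-O)@B)*1e3
    m=(b[...,2]>70)&(b[...,2]<96)&(abs(np.hypot(b[...,0],b[...,1])-48)<12)
    n,l,st,_=cv2.connectedComponentsWithStats(m.astype(np.uint8));cam=(-R.from_rotvec(np.ravel(p["rvec"])).as_matrix().T@np.ravel(p["tvec"])-O)@B*1e3
    for i in range(1,n):
        if st[i,4]<8: continue
        f=b[l==i][:,:2];c=np.median(f,0);d=cam[:2]-c;c=c-4.7*d/np.linalg.norm(d)   # surface -> axis
        a=np.degrees(np.arctan2(c[1],c[0]));print(name,st[i,4],c.round(1),"r",np.hypot(*c).round(1),"ang",a.round(1),"mod90-45",((a)%90-45).round(1))
    return p
E
python3 - <<'E'
from h import *
print(where(),tip())
p=wheel();cv2.imwrite("pics/c6.png",cv2.resize(p["img"][100:300,200:400],(600,600)))
E
```

```text
('t', 9.9, 'base', array([39.2, 41.9, 26.2]), 'F', array([1.6, 3.4, 1. ]), 'w', 0.005) ('tip cloud', array([30., 18., 51.]), array([ 54.,  62., 113.]), 278)
scene 28 [ 18.8 -45.5] r 49.2 ang -67.6 mod90-45 -22.6
scene 52 [47.4 18.1] r 50.8 ang 20.8 mod90-45 -24.2
```

View pics/c6.png

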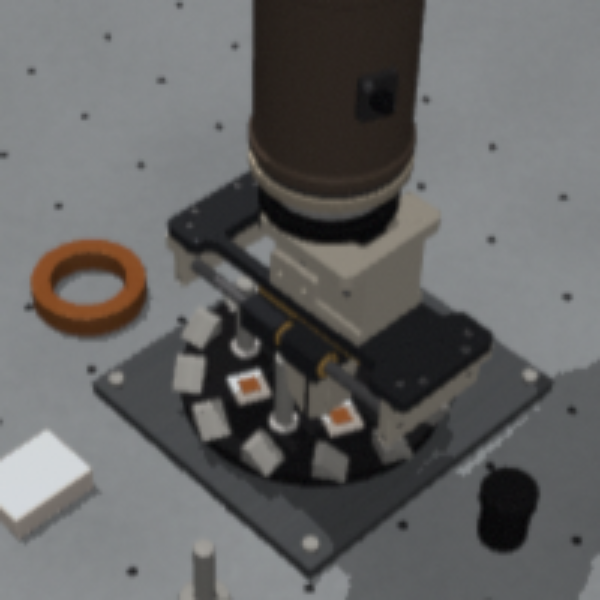

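>>> {"api": "play_rows", "payload": {
  "motion": [
    [-1,2,0,-1,0,0,0],
    [-1,3,0,-2,0,0,0],
    [-1,4,0,-2,0,0,0],
    [-1,4,0,-2,0,0,0],
    [-1,4,0,-2,0,0,0],
    [-1,4,0,-2,0,0,0],
    [-1,-5,0,-2,0,0,0],
    [-1,-15,0,-2,0,0,0],
    [-1,-25,0,-20,0,0,0]
  ]
}}

```text
clock: 10.9
position: [0.6109, 0.1099, 0.0435]
ee_rot: [2.291, -2.136, -0.009]
force: [0.2, 0.0, -0.4]
width: 0.004
```

Run:
```python
from h import *
print(where());wheel();wheel("top")
```

```text
('t', 10.9, 'base', array([36.3, 67.3, 43.5]), 'F', array([ 0.2,  0. , -0.4]), 'w', 0.004)
scene 39 [ 16.7 -45.9] r 48.8 ang -70.1 mod90-45 -25.1
scene 76 [46.5 13.3] r 48.4 ang 16.0 mod90-45 -29.0
top 39 [ 17.1 -47.4] r 50.4 ang -70.1 mod90-45 -25.1
```

>>> {"api": "play_rows", "payload": {
  "motion": [
    [-1,0,0,-45,0,0,0],
    [-1,0,0,-87,0,0,0],
    [-1,30,28,-87,0,0,0],
    [-1,60,56,-87,0,0,0],
    [-1,90,84,-87,0,0,0],
    [-1,120,112,-87,0,0,0],
    [-1,147,140,-87,0,0,0],
    [-1,147,140,-87,0,0,0]
  ]
}}

```text
clock: 11.8
position: [0.4813, -0.0486, 0.1341]
ee_rot: [2.29, -2.141, -0.005]
force: [0.7, -0.0, -0.1]
width: 0.002
```

Run:
```python
from h import *
print(where(),go(-102,-80,49));p=wheel();q=wheel("top")
z=np.load("scene.npz")
cv2.imwrite("pics/c7.png",np.hstack([cv2.resize(p["img"][140:300,210:390],(400,356)),cv2.resize(q["img"][160:310,220:370],(356,356))]))
```

```text
('t', 11.8, 'base', array([-104.2,  -81.7,  134.1]), 'F', array([ 0.7, -0. , -0.1]), 'w', 0.002) ('shift', [-1.9, -2.8, 85.1], 'turn', [0.007, -0.002, -0.004])
scene 73 [-44.7 -14.5] r 47.0 ang -162.0 mod90-45 -27.0
scene 68 [ 14.8 -46.4] r 48.7 ang -72.3 mod90-45 -27.3
scene 77 [-13.4  44.4] r 46.4 ang 106.8 mod90-45 -28.2
scene 76 [46.7 13.3] r 48.6 ang 15.9 mod90-45 -29.1
top 38 [48.  14.7] r 50.2 ang 17.1 mod90-45 -27.9
top 39 [ 17.2 -47.4] r 50.4 ang -70.0 mod90-45 -25.0
top 38 [-11.3  48.1] r 49.4 ang 103.2 mod90-45 -31.8
top 35 [-40.5 -15.5] r 43.3 ang -159.1 mod90-45 -24.1
```

View pics/c7.png

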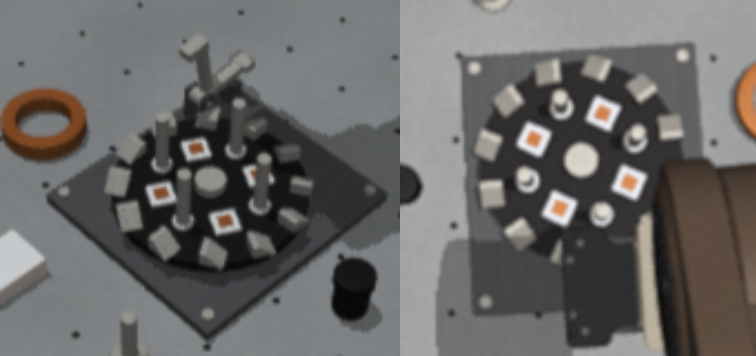

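Run:
```python
import h
from h import *
class A:
    def get_image(s,n):
        z=np.load(n+".npz");return {k:z[k] for k in z.files}|{"k1":float(z["k1"])}
h.arm=A();wheel();wheel("top")
```

```text
scene 69 [-32.3 -34.6] r 47.3 ang -133.1 mod90-45 1.9
scene 81 [ 35.6 -34. ] r 49.3 ang -43.7 mod90-45 1.3
scene 73 [-33.2  32.6] r 46.5 ang 135.5 mod90-45 0.5
scene 81 [34.2 33.3] r 47.8 ang 44.2 mod90-45 -0.8
top 40 [ 35.7 -34.3] r 49.5 ang -43.9 mod90-45 1.1
top 41 [35.9 35.1] r 50.3 ang 44.3 mod90-45 -0.7
top 36 [-28.9 -36.2] r 46.3 ang -128.7 mod90-45 6.3
top 29 [-30.5  36.1] r 47.2 ang 130.2 mod90-45 -4.8
```

The left (scene) and right (top) views show the pawl still tipped back and the wheel about 2° short of the notch (−27 to −28°). I'll nudge it about 2 mm more.

>>> {"api": "play_rows", "payload": {
  "motion": [
    [-1,-35,-36,0,0.007,0,-0.004],
    [-1,-70,-72,0,0.007,0,-0.004],
    [-1,-105,-108,0,0.007,0,-0.004],
    [-1,-142,-144,0,0.007,0,-0.004],
    [-1,-142,-144,35,0.007,0,-0.004],
    [-1,-142,-144,70,0.007,0,-0.004],
    [-1,-142,-144,100,0.007,0,-0.004],
    [-1,-142,-144,104,0.007,0,-0.004]
  ]
}}

```text
clock: 12.7
position: [0.6155, 0.1085, 0.0259]
ee_rot: [2.304, -2.132, -0.002]
force: [-0.3, -0.0, -0.6]
width: 0.007
```

```bash
python3 -c "
from h import *
print(where(),go(40,36,29))"
```

```text
('t', 12.7, 'base', array([40.8, 65.6, 25.9]), 'F', array([-0.3, -0. , -0.6]), 'w', 0.007) ('shift', [29.6, 1.0, -3.0], 'turn', [0.003, -0.001, 0.006])
```

>>> {"api": "play_rows", "payload": {
  "motion": [
    [-1,8,1,-3,0.003,0,0.006],
    [-1,16,1,-3,0.003,0,0.006],
    [-1,22,1,-3,0.003,0,0.006],
    [-1,25,1,-3,0.003,0,0.006],
    [-1,27,1,-3,0.003,0,0.006],
    [-1,28,1,-3,0.003,0,0.006],
    [-1,29,1,-3,0.003,0,0.006],
    [-1,29.7,1,-3,0.003,0,0.006],
    [-1,29.7,1,-3,0.003,0,0.006],
    [-1,29.7,1,-3,0.003,0,0.006]
  ]
}}

```text
clock: 13.7
position: [0.6171, 0.0795, 0.0291]
ee_rot: [-2.299, 2.14, -0.001]
force: [1.0, 2.1, 1.1]
width: 0.007
```

```bash
python3 -c "
from h import *
print(where(),go(40,36,29));wheel()"
```

```text
('t', 13.7, 'base', array([40.3, 36.5, 29.1]), 'F', array([1. , 2.1, 1.1]), 'w', 0.007) ('shift', [0.5, 0.3, 0.1], 'turn', [-0.001, -0.0, 0.001])
scene 12 [ 15.3 -51.4] r 53.6 ang -73.4 mod90-45 -28.4
scene 77 [49. 14.] r 50.9 ang 15.9 mod90-45 -29.1
```

>>> {"api": "play_rows", "payload": {
  "motion": [
    [-1,-12,0,0,0,0,0],
    [-1,-25,0,-30,0,0,0],
    [-1,-25,0,-65,0,0,0],
    [-1,-25,0,-100,0,0,0],
    [-1,5,30,-105,0,0,0],
    [-1,35,60,-105,0,0,0],
    [-1,65,90,-105,0,0,0],
    [-1,95,120,-105,0,0,0],
    [-1,116,142,-105,0,0,0],
    [-1,116,142,-105,0,0,0]
  ]
}}

```text
clock: 14.75
position: [0.4801, -0.05, 0.1337]
ee_rot: [2.292, -2.144, -0.0]
force: [-0.2, -0.0, 0.5]
width: 0.005
```

Run:
```python
from h import *
print(where(),go(-102,-80,50));wheel();wheel("top")
p=arm.get_image("scene");b=(cloud(p)-O)@B*1e3
m=(abs(b[...,1]+80)<14)&(abs(b[...,0]+64)<60)&(b[...,2]>45)&(b[...,2]<115);f=b[m]
for lo in range(45,115,10):
    g=f[(f[:,2]>=lo)&(f[:,2]<lo+10)]
    if len(g): print(lo,len(g),g.min(0).round(),g.max(0).round())
```

```text
('t', 14.75, 'base', array([-105.5,  -83. ,  133.7]), 'F', array([-0.2, -0. ,  0.5]), 'w', 0.005) ('shift', [-3.2, -3.7, 83.6], 'turn', [0.003, -0.002, -0.004])
scene 69 [-44.8 -13.9] r 46.9 ang -162.8 mod90-45 -27.8
scene 69 [ 14.5 -47. ] r 49.2 ang -72.8 mod90-45 -27.8
scene 77 [-12.3  45.8] r 47.4 ang 105.0 mod90-45 -30.0
scene 81 [47.  12.4] r 48.6 ang 14.8 mod90-45 -30.2
top 38 [48.4 13.3] r 50.2 ang 15.4 mod90-45 -29.6
top 38 [ 15.7 -47.7] r 50.3 ang -71.8 mod90-45 -26.8
top 38 [-11.   48.3] r 49.5 ang 102.8 mod90-45 -32.2
top 35 [-40.7 -15.1] r 43.4 ang -159.7 mod90-45 -24.7
45 215 [-122.  -93.   45.] [-15. -66.  55.]
55 73 [-124.  -91.   55.] [-63. -69.  65.]
65 21 [-70. -82.  66.] [-62. -74.  75.]
75 25 [-71. -85.  75.] [-60. -73.  85.]
85 14 [-67. -82.  85.] [-59. -74.  95.]
95 29 [-65. -88.  96.] [-42. -72. 105.]
105 85 [-67. -88. 105.] [-40. -71. 114.]
```

>>> {"api": "play_rows", "payload": {
  "motion": [
    [-1,-3,-3,35,0,0,-0.004],
    [-1,-3,-3,65,0,0,-0.004],
    [-1,-3,-3,83,0,0,-0.004],
    [-1,-3,-5,83,0,0,-0.004],
    [-1,-3,-11,83,0,0,-0.004],
    [-1,-3,-17,83,0,0,-0.004],
    [-1,-3,-22,83,0,0,-0.004],
    [-1,-3,-27,83,0,0,-0.004],
    [-1,-3,-32,83,0,0,-0.004],
    [-1,-3,-37,83,0,0,-0.004]
  ]
}}

```text
clock: 15.9
position: [0.5213, -0.04, 0.0514]
ee_rot: [-2.303, 2.135, -0.001]
force: [-0.2, 0.2, -0.2]
width: 0.007
```

```bash
python3 -c "
from h import *
print(where(),tip(),go(-40,-80,50))"
```

```text
('t', 15.9, 'base', array([-63.7, -75.9,  51.4]), 'F', array([-0.2,  0.2, -0.2]), 'w', 0.007) ('tip cloud', array([-75., -94.,  79.]), array([-47., -56., 141.]), 290) ('shift', [4.2, -22.8, 1.4], 'turn', [-0.002, 0.0, 0.005])
```

>>> {"api": "play_rows", "payload": {
  "motion": [
    [-1,2,-4,1,0,0,0],
    [-1,4,-8,1,0,0,0],
    [-1,4,-12,1,0,0,0],
    [-1,4,-16,1,0,0,0],
    [-1,4,-19,1,0,0,0],
    [-1,4,-22,1,0,0,0],
    [-1,4,-24,1,0,0,0],
    [-1,4,-26,1,0,0,0],
    [-1,4,-26,1,0,0,0]
  ]
}}

```text
clock: 16.85
position: [0.5487, -0.0419, 0.0505]
ee_rot: [-2.303, 2.134, -0.002]
force: [-0.4, 0.0, -0.6]
width: 0.003
```

Run:
```python
from h import *
print(where());wheel()
p=arm.get_image("scene");cv2.imwrite("pics/c8.png",cv2.resize(p["img"][120:300,200:400],(667,600)))
```

```text
('t', 16.85, 'base', array([-36.5, -79.7,  50.5]), 'F', array([-0.4,  0. , -0.6]), 'w', 0.003)
scene 71 [-44.9 -13.7] r 47.0 ang -163.0 mod90-45 -28.0
scene 68 [ 15.2 -47.3] r 49.7 ang -72.2 mod90-45 -27.2
scene 77 [-11.8  45.8] r 47.3 ang 104.5 mod90-45 -30.5
scene 82 [46.8 12.9] r 48.5 ang 15.4 mod90-45 -29.6
```

View pics/c8.png

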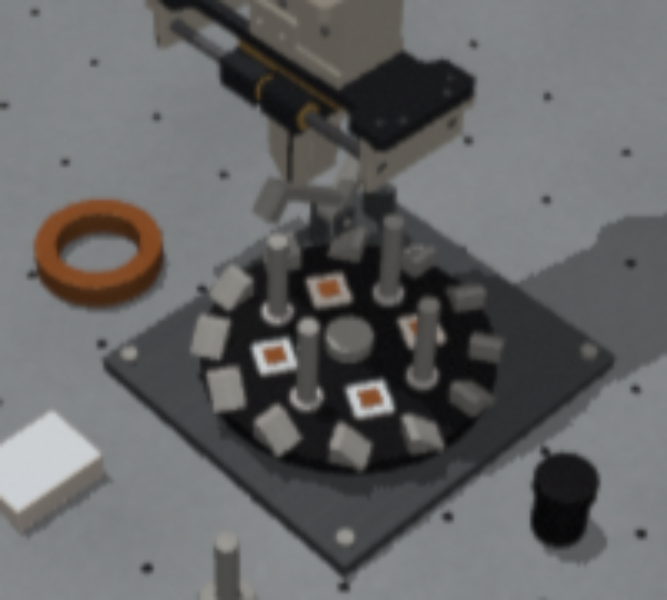

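The pawl arm is still raised at about 0.6 rad, with its nose at (270,195), resting near the fingertip. I'll push slightly further.

>>> {"api": "play_rows", "payload": {
  "motion": [
    [-1,0,-3,0,0,0,0],
    [-1,0,-6,0,0,0,0],
    [-1,0,-9,0,0,0,0],
    [-1,0,-11,0,0,0,0],
    [-1,0,-11,0,0,0,0],
    [-1,0,-11,0,0,0,0]
  ]
}}

```text
clock: 17.55
position: [0.5593, -0.0411, 0.0504]
ee_rot: [-2.303, 2.134, -0.002]
force: [-0.7, -0.7, 0.7]
width: 0.006
```

```bash
cat >> h.py <<'E'
def pawl():
    p=arm.get_image("scene");b=(cloud(p)-O)@B*1e3
    f=b[(abs(b[...,1]+80)<14)&(b[...,0]>-85)&(b[...,0]<20)&(b[...,2]>46)&(b[...,2]<115)]
    for lo in range(-85,20,10):
        g=f[(f[:,0]>=lo)&(f[:,0]<lo+10)]
        if len(g): print("x",lo,len(g),"z",g[:,2].min().round(),g[:,2].max().round())
E
python3 -c "
from h import *
print(where());pawl()"
```

```text
('t', 17.55, 'base', array([-25.9, -79.6,  50.4]), 'F', array([-0.7, -0.7,  0.7]), 'w', 0.006)
x -85 1 z 79.0 79.0
x -75 35 z 46.0 70.0
x -65 47 z 46.0 62.0
x -55 26 z 47.0 66.0
x -45 20 z 60.0 72.0
x -35 24 z 64.0 77.0
x -25 31 z 46.0 113.0
x -15 123 z 65.0 115.0
x -5 59 z 64.0 83.0
```

>>> {"api": "play_rows", "payload": {
  "motion": [
    [-1,0,0,0,0,0,0],
    [-1,0,0,0,0,0,0],
    [-1,0,0,0,0,0,0]
  ]
}}

```text
clock: 17.9
position: [0.5592, -0.0411, 0.0504]
ee_rot: [-2.303, 2.135, -0.002]
force: [-0.4, -0.1, -0.2]
width: 0.008
```

```bash
python3 -c "
from h import *
print(where());pawl()"
```

```text
('t', 17.9, 'base', array([-26.1, -79.7,  50.4]), 'F', array([-0.4, -0.1, -0.2]), 'w', 0.008)
x -75 19 z 47.0 102.0
x -65 96 z 46.0 95.0
x -55 23 z 49.0 61.0
x -45 24 z 53.0 62.0
x -35 28 z 53.0 64.0
x -25 53 z 46.0 115.0
x -15 84 z 61.0 115.0
x -5 56 z 47.0 68.0
x 5 25 z 46.0 66.0
```

The pawl is falling slowly because it is damped. I'll raise the finger straight up and wait.

>>> {"api": "play_rows", "payload": {
  "motion": [
    [-1,0,0,-20,0,0,0],
    [-1,0,0,-50,0,0,0],
    [-1,0,0,-80,0,0,0],
    [-1,0,30,-100,0,0,0],
    [-1,20,70,-100,0,0,0],
    [-1,40,110,-100,0,0,0],
    [-1,60,150,-100,0,0,0],
    [-1,60,150,-100,0,0,0],
    [-1,60,150,-100,0,0,0],
    [-1,60,150,-100,0,0,0]
  ]
}}

```text
clock: 18.95
position: [0.415, -0.1119, 0.1504]
ee_rot: [-2.303, 2.133, -0.003]
force: [0.2, -0.1, 0.2]
width: 0.003
```

Run:
```python
from h import *
print(where());pawl();p=wheel();q=arm.get_image("top")
cv2.imwrite("pics/c9.png",np.hstack([cv2.resize(p["img"][140:300,210:390],(400,356)),cv2.resize(q["img"][160:310,220:370],(356,356))]))
```

```text
('t', 18.95, 'base', array([-174.9, -140.1,  150.4]), 'F', array([ 0.2, -0.1,  0.2]), 'w', 0.003)
x -75 20 z 46.0 105.0
x -65 215 z 46.0 109.0
x -55 26 z 47.0 85.0
x -45 27 z 49.0 59.0
x -35 27 z 47.0 59.0
x -25 26 z 50.0 58.0
x -15 13 z 54.0 57.0
x -5 34 z 46.0 59.0
x 5 21 z 46.0 56.0
scene 70 [-45.1 -13.7] r 47.1 ang -163.1 mod90-45 -28.1
scene 70 [ 15.1 -46.7] r 49.1 ang -72.1 mod90-45 -27.1
scene 74 [-12.   45.5] r 47.1 ang 104.8 mod90-45 -30.2
scene 83 [46.7 12.5] r 48.4 ang 15.0 mod90-45 -30.0
```

View pics/c9.png

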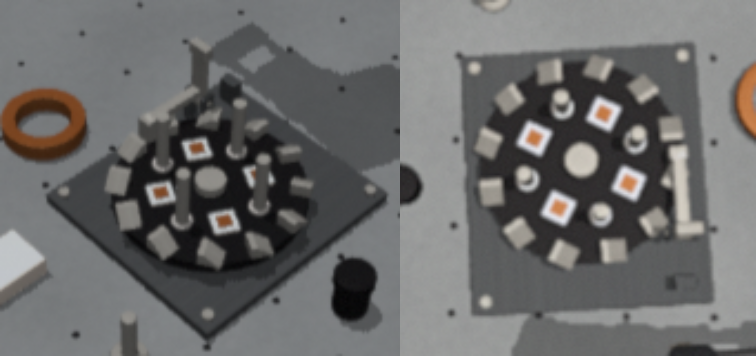

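Both views show the pawl down, with its lever upright at (200,65) on the left and its nose in the gap at (680,155) on the right. I'll wait briefly, then compare it with the initial pawl heights.

>>> {"api": "play_rows", "payload": {
  "motion": [
    [-1,0,0,0,0,0,0],
    [-1,0,0,0,0,0,0],
    [-1,0,0,0,0,0,0],
    [-1,0,0,0,0,0,0],
    [-1,0,0,0,0,0,0],
    [-1,0,0,0,0,0,0],
    [-1,0,0,0,0,0,0],
    [-1,0,0,0,0,0,0]
  ]
}}

```text
clock: 19.9
position: [0.4149, -0.1117, 0.1501]
ee_rot: [-2.304, 2.133, -0.002]
force: [0.3, -0.5, -0.3]
width: -0.002
```

Run:
```python
from h import *
def chk(X):
    b=(X-O)@B*1e3
    f=b[(abs(b[...,1]+80)<5)&(abs(b[...,0]+20)<25)&(b[...,2]>50)&(b[...,2]<75)]
    c=np.polyfit(f[:,0]+64,f[:,2],1)
    g=b[(abs(b[...,1]+80)<13)&(abs(b[...,0]+64)<18)&(b[...,2]>92)&(b[...,2]<115)]
    return "arm slope",c.round(3),"z mean",f[:,2].mean().round(1),"pad x",np.median(g[:,0]).round(1),g[:,2].max().round(1)
for n in("top","scene"):
    print(n,"start",chk(np.load(n+".npz")["X"]),"now",chk(cloud(arm.get_image(n))))
wheel()
q=arm.get_image("top");Y=cloud(q);a=np.load("top.npz")
for nm,(x,y,w,h) in dict(lens=[211,227,23,22],tape=[360,178,39,45],box=[306,125,30,35],stub=[250,147,15,17]).items():
    f=lambda X:(lambda s:s[s[:,2]>.012].mean(0)*1e3)(X[y:y+h,x:x+w].reshape(-1,3))
    print(nm,(f(Y)-f(a["X"])).round(1))
```

```text
top start ('arm slope', array([5.0000e-03, 5.5064e+01]), 'z mean', np.float64(55.3), 'pad x', np.float64(-63.2), np.float64(108.3)) now ('arm slope', array([-5.0000e-03,  5.5548e+01]), 'z mean', np.float64(55.3), 'pad x', np.float64(-63.6), np.float64(109.4))
scene start ('arm slope', array([1.3000e-02, 5.5028e+01]), 'z mean', np.float64(55.6), 'pad x', np.float64(-59.3), np.float64(109.1)) now ('arm slope', array([2.000e-03, 5.558e+01]), 'z mean', np.float64(55.7), 'pad x', np.float64(-59.0), np.float64(107.5))
scene 70 [-45.4 -13.5] r 47.4 ang -163.4 mod90-45 -28.4
scene 66 [ 14.6 -47.2] r 49.4 ang -72.9 mod90-45 -27.9
scene 77 [-12.5  45.6] r 47.3 ang 105.4 mod90-45 -29.6
scene 83 [47.3 12.6] r 49.0 ang 14.9 mod90-45 -30.1
lens [0.  0.1 0. ]
tape [ 0.1 -0.1  0.1]
box [-0.3 -0.1 -0. ]
stub [ 0.1  0.1 -0.2]
```

The pawl is seated as it was at the start, the wheel reads about −29°, and the bystanders have not moved. I'll hand it in.

```bash
python3 -c "
from h import *
print(arm.sign_off())"
```

```text
the job is handed in; nothing more can be done
None
```

I tipped the pawl back by its thumb lever, pushed post_a to turn the wheel back one notch, tipped the pawl forward again, and handed the job in. I used about 20 s of the 58 s; `sign_off` gave no verdict.

**Last checks:**
- **Pawl:** it is down. The arm top is level and within 0.1 mm of its starting height in both cameras.
- **Wheel:** the scene camera's mean over the four posts is about −29.0° (−0.506 rad), against a target of −0.524 rad.
- **Bystanders:** the lens tube, tape roll, sample box and post stub all moved less than 0.5 mm.
- **Force:** readings, taken at the end of each move, stayed below about 4 N. The hand finished clear of the carousel.

**What went wrong or disagreed:**
- **First push missed:** the fingertip passed over the lever without touching it. The cameras showed the real tip about 37 mm above the reported TCP, so I corrected every later move by that much.
- **First wheel push fell short:** it stopped about 2° early, so I gave the post a second small nudge.
- **Wheel angle readings scatter:** individual posts in the final scene picture read between −28° and −30°. In the last top-camera reading, before the pawl was lowered, they ran from about −25° to −32° with a mean of −28.3°.

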